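# Pack the hardness tester's anvils for regrinding

## Robot

A 6-joint arm with a two-finger parallel gripper is mounted at the origin on the work surface. World frame = base frame: x ahead of the robot, y to its left, z up, the work surface at z = 0. Lengths are in m, angles in rad, forces in N, time in s.
With the tool pointing down it reaches from about 0.325 to 0.85 m from the base axis. Payload 4.4 kg.
Tool frame: the origin (TCP) lies midway between the tips of the shut fingers; the grasp point (between the pads) lies behind it (ctrl.pinch_z is the z of the grasp point in the tool frame, in m); z points along the fingers, y is the line along which they close (so a half turn about z gives the same grasp; the last joint's range is limited). The gripper opens to 94 mm and grips with 3 to 60 N. Pads are 16 mm wide; open, the fingers measure 119 mm over their backs; the gripper's body (75 mm by 177 mm) begins 78 mm behind the grasp point.
Start: joints at [-1.31, 0.207, 1.542, -0, 1.393, -0.15], TCP at [0.23, -0.527, 0.205] pointing down, gripper open.
Joint ranges: [-2.73, 2.73], [-0.86, 2.22], [0.23, 2.46], [-1.11, 4.25], [0.08, 2.63], [-2.82, 2.82]. Speed limits (rad/s): [2.79, 2.79, 3.14, 3.14, 3.14, 3.14].

## Interface

Orientations are given as a rotation vector (axis times angle).
In Python, from plant import ctrl gives the robot as it stands. Calls block until the motion is done:
- ctrl.move_to(position, orientation): joint-space move of the TCP to a pose.
- ctrl.line_to(position, rot=None, rate=0.15, f_stop=None): straight line of the TCP; rot=None keeps the orientation; rate is the mean speed in m/s. With f_stop (N) it stops when the force on the tool has changed by that much, and returns True; else False.
- ctrl.move_joints(angles): joint-space move.
- ctrl.set_gripper(opening, grip_force=None): finger opening in m; grip_force is the grip in N (None keeps the last); returns when the fingers have stopped.
- ctrl.dwell(seconds).
- ctrl.solve_ik(position, orientation): joint angles nearest the present ones, or None.
- ctrl.read_state(): the state.
- ctrl.capture(name): name is "side" or "top" or "wrist"; returns a dict with "frame" (400x640x3 uint8, red, green, blue), "z_map" (400x640 float32, m along the optical axis (not along the pixel's ray), 0 where there is no reading), "fx", "fy", "cx", "cy" (pixels), "R" (3x3) and "t" (3): a world point X has camera coordinates R X + t; the wrist camera has in their place "mount" (4x4, takes a point from camera to tool coordinates, whose origin is the TCP and whose axes are the flange's). Camera axes: x right, y down, z forward; pixel columns grow to the right and rows downward; lengths in m; the calibration is good to about 2 mm. The wrist camera is an equidistant fisheye: a pixel r from the principal point sees the ray r / f radians off the axis. A picture is of the moment at which its call begins: read the wrist's pose just before it.
A pose or a line that the arm cannot do raises ctrl.PlanningError and nothing moves.
- ctrl.hand_in(): hands the job in; it is judged then, once.
Trained networks look in a picture, given as the dict that the camera call returned (one of the last four; its "shot" number tells which), for a name from the list of things; names that differ only in an ending like _2 or _b are one class to them, and where a whole thing is asked for, a point or a joint stands for the part that bears it (a point fixed in the world has none). Each returns a list of dicts, best first, with "p" (0 to 1); they miss things now and then, are a little off and sometimes report something else, mostly with a low value. They report only what shows in the picture. A call takes as long as a camera call.
- ctrl.find_in(picture, thing): "location" ([column, row] in pixels, amid what is visible of it).
- ctrl.trace(picture, thing): "region" (400x640 bool, what is visible of it) and "location" ([column, row] in pixels, amid what is visible of it).
The state is a dict: "time": time; "joint_pos": joint angles; "joint_velocities": joint speeds; "joint_torque": joint torques, N m; "position": TCP position; "ee_rot": TCP orientation; "force": force on the tool from outside, world axes, zero at the start; "ft_torque": the same for the moment, N m; "opening": finger opening in m; "gripper_force": force on a finger pad.
Only numpy, scipy, OpenCV 4.12 (cv2) and the standard library are available. Lean on these libraries where they do the work, as an engineer would, in place of code of your own. Each camera call takes 0.05 s, during which the arm holds its last target. There are 200 camera calls.

## Task

The hardness tester's anvils have to go out for regrinding: flip open the toggle latch of the aluminium case, open its lid until it stands up by itself, and move every mushroom-shaped steel anvil from the case into the cardboard carton, each standing upright on its disc on the carton floor, stem up; the square test block stays in the case. When all are in, close the carton: first fold both short end flaps in flat, then both long side flaps down over them. Leave the other things on the bench where they are.

Things in the scene. Friction and masses are not known exactly. Their poses are not given: they have to be found in the camera images.
- case: aluminium case, fixed, 200 (its x) x 250 (its y) x 70 mm high without the lid, 5 mm walls and floor. Origin: centre of its underside. Latch on its front (-x face), lid hinge along the top of its +x face. It faces the carton (yaw 1.35 to 1.8 rad). Anvils and block stand on its floor; a foam rim 15 mm high keeps them 20 mm off the hinge wall and 10 mm off the end walls.
- lid (a joint): hinge of the case lid, rad: 0 = shut, grows as it opens, 1.57 = upright, at most 1.9. Stiff hinge (0.45 N m): the lid stays at any angle; lifting it by the handle takes about 6 N. It cannot open while the latch is closed. Lid 200 x 250 mm, 14 mm thick, its top 84.5 mm above the bench when shut.
- lid_handle (a point): middle of the grip of the lid's black bar handle: a bar about 12 mm thick and 100 mm long, parallel to the hinge (case y), 35 mm above the lid's top face, 140 mm from the hinge and 60 mm from the front edge; free space under the bar 25 mm or more.
- lid_hinge (a point): point on the hinge line of the lid (middle of its width), on the case's +x top edge, 70.5 mm above the bench. The hinge line runs along case y.
- latch (a joint): over-centre toggle latch on the middle of the case front, rad: 0 = closed, lever upright; 2.0 = fully open, lever folded outward and down. Sprung: pulls shut below 0.35 rad, snaps open by itself beyond. Opening takes 2 to 4 N at the tip, pushed away from the case (case -x). Frees the lid beyond about 0.25 rad.
- latch_tip (a point): upper end of the latch lever, a steel plate 36 mm wide (along case y), 6 mm thick, 68 mm long from its pivot (which is 40 mm above the bench and 14 mm in front of the case front). Closed, it stands up in front of the lid and its top 23 mm project above the lid's top face; behind it the lid is bare up to the handle bar, about 70 mm further back.
- carton: open shipping carton, fixed to the bench: 150 (its x) x 240 (its y) x 70 mm high, 4 mm walls and floor (inside 142 x 232 x 66 mm). Origin: centre of its underside. Room for four anvils; flaps lie just above the walls, so anvils standing on the floor clear them.
- end_flap_left (a joint): left short end flap of the carton, stiff card 55 mm from crease to free edge, 148 mm wide, 4 mm thick. Joint: 0 = folded in flat; 1.57 = upright; up to 2.7 = leaning outward. Starts at 1.9 to 2.3 and stays where it is left (crease friction 0.02 N m). Crease along the +y end, at y = +120, z = 70.5 mm of the carton frame.
- end_flap_right (a joint): right short end flap of the carton, stiff card 55 mm from crease to free edge, 148 mm wide, 4 mm thick. Joint: 0 = folded in flat; 1.57 = upright; up to 2.7 = leaning outward. Starts at 1.9 to 2.3 and stays where it is left (crease friction 0.02 N m). Crease along the -y end, at y = -120, z = 70.5 mm of the carton frame.
- side_flap_near (a joint): near long side flap of the carton, stiff card 74 mm from crease to free edge, 240 mm wide, 4 mm thick. Joint: 0 = folded in flat; 1.57 = upright; up to 2.7 = leaning outward. Starts at 1.9 to 2.3 and stays where it is left (crease friction 0.02 N m). Crease along the -x side (towards the robot), at x = -75, z = 75.5 mm of the carton frame.
- side_flap_far (a joint): far long side flap of the carton, stiff card 74 mm from crease to free edge, 240 mm wide, 4 mm thick. Joint: 0 = folded in flat; 1.57 = upright; up to 2.7 = leaning outward. Starts at 1.9 to 2.3 and stays where it is left (crease friction 0.02 N m). Crease along the +x side (away from the robot), at x = +75, z = 75.5 mm of the carton frame.
- anvil1: steel anvil like a mushroom on its head: a flat disc 64 mm across, 14 mm thick, with a round stem 24 mm across rising 46 mm from its middle (60 mm tall in all, 0.3 to 0.55 kg). Origin: centre of the disc's underside, z along the stem. Two or three of the four are present, in the case, in any of its places, about 75 mm apart.
- anvil2: steel anvil like a mushroom on its head: a flat disc 64 mm across, 14 mm thick, with a round stem 24 mm across rising 46 mm from its middle (60 mm tall in all, 0.3 to 0.55 kg). Origin: centre of the disc's underside, z along the stem. Two or three of the four are present, in the case, in any of its places, about 75 mm apart.
- anvil3: steel anvil like a mushroom on its head: a flat disc 64 mm across, 14 mm thick, with a round stem 24 mm across rising 46 mm from its middle (60 mm tall in all, 0.3 to 0.55 kg). Origin: centre of the disc's underside, z along the stem. Two or three of the four are present, in the case, in any of its places, about 75 mm apart.
- anvil4: steel anvil like a mushroom on its head: a flat disc 64 mm across, 14 mm thick, with a round stem 24 mm across rising 46 mm from its middle (60 mm tall in all, 0.3 to 0.55 kg). Origin: centre of the disc's underside, z along the stem. Two or three of the four are present, in the case, in any of its places, about 75 mm apart.
- test_block: square steel test block, 60 x 60 x 18 mm, lying in the case among the anvils; it stays in the case. Origin: centre of its underside.
- eyepiece: black eyepiece, 46 mm diameter, 75 mm tall, standing on the bench; not part of the job
- wrench: wrench, 160 mm, lying on the bench; not part of the job
- polish_bottle: white plastic bottle, 60 mm diameter, 140 mm tall; not part of the job
- specimen_mount: black puck, 40 mm diameter, 24 mm high; not part of the job

How it is judged:
By the outcome, as a careful person would: the job done as asked, in the order asked, and still so for the second after the job is handed in, with the robot touching nothing.
Of anvil1, anvil2, anvil3, anvil4 only 2 to 3 are there at a start; the rules pass over those that are not, and their reading is None.
At some moment in a run one of anvil1, anvil2, anvil3, anvil4 may be knocked a few centimetres aside while the robot is not near it.
It also fails if it takes over 208 s, if anything falls off the work surface, if the arm or the gripper's body presses on something with over 40 N, if the wrist force passes 120 N, or if a joint passes its speed limit or range.

## Working session

There is one attempt and no reset: what is moved stays moved. The work goes in short steps, each a Python script; the robot and the scene stay as the last script left them, time stands still between calls to the robot, and variables do not carry over. Pictures are saved under pics/ and viewed, at most 14 in all, crops included, and the job is handed in when it is done.

```bash
ls; mkdir -p pics; python3 - <<'E'
from plant import ctrl
import cv2,numpy as np
print(ctrl.pinch_z, ctrl.read_state())
ims=[]
for n in("side","top"):
    c=ctrl.capture(n); ims.append(c["frame"]); print(n,c["fx"],c["cx"],c["cy"],c["R"],c["t"])
cv2.imwrite("pics/a.png",cv2.cvtColor(np.vstack([cv2.resize(i,(480,300)) for i in ims]),cv2.COLOR_RGB2BGR))
E
```

```text
pics
-0.0188 {'time': 0.0, 'joint_pos': array([-1.30952516e+00,  2.07367510e-01,  1.54290870e+00,  3.14358915e-05,
        1.39348125e+00, -1.50476889e-01]), 'joint_velocities': array([-0.00239941, -0.00031388, -0.00153583, -0.00181921,  0.00021889,
       -0.00062211]), 'joint_torque': array([-6.89270419e-04, -3.70886028e+01, -2.81417727e+01,  6.96426071e-02,
        3.62087949e-02, -1.54863847e-04]), 'position': array([ 0.22993023, -0.5261779 ,  0.20434206]), 'ee_rot': array([-3.07313492e+00, -6.41762420e-01,  1.39663195e-04]), 'force': array([ 0.39165742, -0.69032396,  0.47883199]), 'ft_torque': array([ 0.03649872,  0.06663096, -0.01942512]), 'gripper_force': 0.0, 'opening': 0.09419913165353094}
side 494.89979434640253 323.2931317010301 192.7292479724457 [[-0.99457917 -0.10356237  0.00933295]
 [-0.06948347  0.59514651 -0.80060769]
 [ 0.07735836 -0.79691622 -0.5991162 ]] [0.56190017 0.11594017 1.09286054]
top 485.7674985547014 313.62593725401433 195.91218007014817 [[-1.34317216e-02 -9.99909277e-01 -1.01324148e-03]
 [-9.96016846e-01  1.34687522e-02 -8.81421280e-02]
 [ 8.81477786e-02 -1.74694940e-04 -9.96107393e-01]] [-0.01835217  0.5743149   1.29627604]
```

View pics/a.png

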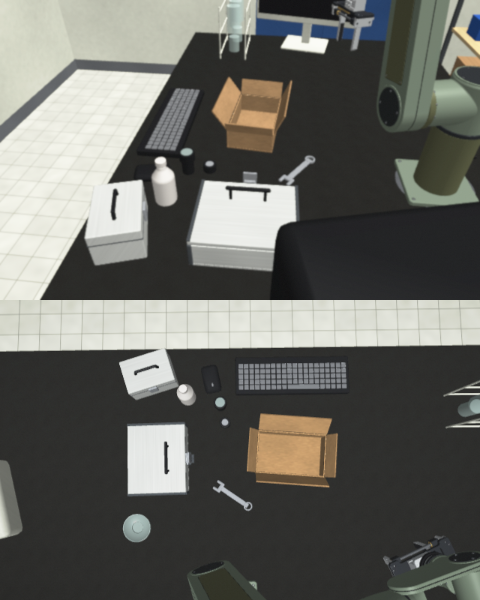

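```bash
cat > h.py <<'E'
from plant import ctrl
import numpy as np, cv2
from scipy.spatial.transform import Rotation as Ro
def cloud(c):
    z=c["z_map"]; v,u=np.mgrid[0:400,0:640]
    P=np.stack([(u-c["cx"])/c["fx"]*z,(v-c["cy"])/c["fy"]*z,z],-1)
    W=(P-c["t"])@c["R"]; W[z==0]=np.nan
    return W
def proj(c,X):
    p=np.asarray(X)@c["R"].T+c["t"]; return np.stack([c["fx"]*p[...,0]/p[...,2]+c["cx"],c["fy"]*p[...,1]/p[...,2]+c["cy"]],-1)
def rot(yaw,tilt=0):
    """tool z down, tool y horizontal at angle yaw (world)"""
    y=np.array([np.cos(yaw),np.sin(yaw),0]); z=np.array([0,0,-1.]); x=np.cross(y,z)
    return (Ro.from_matrix(np.stack([x,y,z],1))).as_rotvec()
def save(n,im): cv2.imwrite(f"pics/{n}.png",cv2.cvtColor(im,cv2.COLOR_RGB2BGR))
E
python3 - <<'E'
from h import *
c=ctrl.capture("top"); W=cloud(c); s=ctrl.capture("side"); WS=cloud(s)
for n in("case","lid","lid_handle","latch_tip","latch","carton","end_flap_left","end_flap_right","side_flap_near","side_flap_far"):
  for nm,p,w in(("top",c,W),("side",s,WS)):
    for r in ctrl.trace(p,n)[:2]:
        m=r["region"]; q=w[m]; q=q[~np.isnan(q[:,0])]
        print(n,nm,round(r["p"],2),np.round(r["location"]),m.sum(),np.nanmedian(q,0).round(3),np.percentile(q[:,2],[5,95]).round(3))
for n in("eyepiece","wrench","polish_bottle","specimen_mount"):
    for r in ctrl.trace(c,n)[:2]: print(n,r["p"],np.nanmedian(W[r["region"]],0).round(3))
# lid plane
m=(abs(W[...,2]-.0845)<.006)&(abs(W[...,1]-.35)<.2)&(abs(W[...,0]-.5)<.17)
n,l,st,_=cv2.connectedComponentsWithStats(m.astype(np.uint8)); k=1+np.argmax(st[1:,4])
print("lid rect",cv2.minAreaRect(W[l==k][:,:2].astype(np.float32)), np.median(W[l==k][:,2]))
np.savez("top0.npz",W=W,f=c["frame"])
E
```

```text
case top 0.89 [211. 210.] 7843 [0.532 0.242 0.085] [0.078 0.09 ]
case side 0.62 [320. 291.] 14457 [0.543 0.281 0.084] [0.018 0.087]
lid top 0.94 [210. 209.] 7521 [0.532 0.248 0.085] [0.08 0.09]
lid side 0.81 [322. 290.] 11261 [0.541 0.256 0.084] [0.081 0.087]
lid side 0.65 [335. 233.] 272 [0.533 0.136 0.093] [0.082 0.108]
lid_handle top 0.97 [206. 212.] 7528 [0.532 0.248 0.085] [0.08 0.09]
lid_handle top 0.17 [250. 212.] 98 [0.535 0.133 0.086] [0.033 0.109]
lid_handle side 0.95 [321. 284.] 10993 [0.542 0.257 0.084] [0.082 0.087]
latch_tip side 0.72 [332. 237.] 273 [0.533 0.136 0.093] [0.082 0.108]
latch top 0.58 [250. 211.] 83 [0.535 0.134 0.086] [0.063 0.111]
latch side 0.53 [322. 286.] 11347 [0.542 0.256 0.084] [0.081 0.087]
carton top 0.64 [389. 201.] 10082 [ 0.559 -0.229  0.069] [0.    0.132]
carton side 0.56 [337. 148.] 7462 [ 0.556 -0.257  0.069] [0.003 0.128]
carton side 0.38 [323. 288.] 11245 [0.541 0.256 0.084] [0.081 0.087]
end_flap_left top 0.9 [336. 199.] 596 [ 0.557 -0.083  0.099] [0.078 0.118]
end_flap_left side 0.91 [332. 174.] 774 [ 0.557 -0.083  0.093] [0.063 0.117]

[... 358 characters left out ...]
083  0.096] [0.07  0.117]
side_flap_near side 0.85 [378. 145.] 558 [ 0.454 -0.191  0.116] [0.08  0.143]
side_flap_near side 0.57 [253. 213.] 652 [0.723 0.038 0.058] [0.003 0.076]
side_flap_far top 0.94 [390. 162.] 2054 [ 0.645 -0.229  0.108] [0.077 0.134]
side_flap_far side 0.6 [302. 136.] 1301 [ 0.644 -0.216  0.107] [0.079 0.133]
eyepiece 0.54 [0.727 0.025 0.074]
wrench 0.65 [ 0.409 -0.003  0.007]
polish_bottle 0.83 [0.754 0.142 0.095]
polish_bottle 0.19 [ 0.645 -0.229  0.108]
specimen_mount 0.49 [0.666 0.01  0.024]
specimen_mount 0.32 [ 0.645 -0.229  0.108]
lid rect ((0.5336142182350159, 0.24836407601833344), (0.2505347430706024, 0.20019762217998505), 1.126115083694458) 0.08461428566714496
```

```bash
python3 - <<'E'
from h import *
f=np.load("top0.npz")["f"]; im=np.vstack([cv2.resize(f[140:280,150:470],(800,350))]); save("b",im)
E
```

```text
(no output)
```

View pics/b.png

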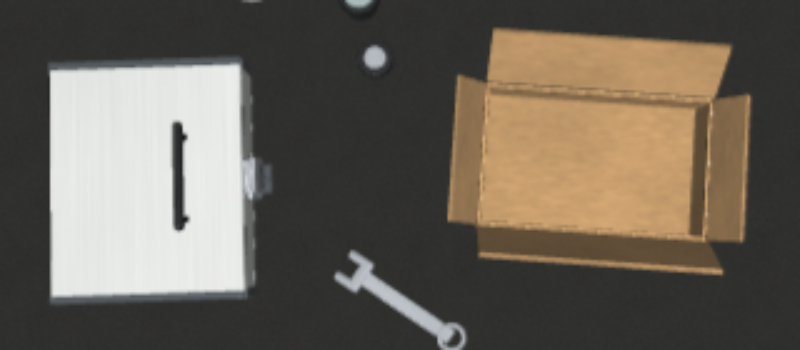

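```bash
python3 - <<'E'
from h import *
c=ctrl.capture("top"); W=cloud(c)
q=W[(abs(W[...,0]-.55)<.16)&(abs(W[...,1]+.22)<.2)]
rim=q[(q[:,2]>.062)&(q[:,2]<.0775)]
fl=q[(q[:,2]<.012)&(q[:,2]>.003)]
print("rim",len(rim),cv2.minAreaRect(rim[:,:2].astype(np.float32)))
print("floor",len(fl),cv2.minAreaRect(fl[:,:2].astype(np.float32)))
L={}
for n,zc in(("end_flap_left",.0705),("end_flap_right",.0705),("side_flap_near",.0755),("side_flap_far",.0755)):
    r=ctrl.trace(c,n)[0]; p=W[cv2.erode(r["region"].astype(np.uint8),np.ones((3,3)))>0]; p=p[(p[:,2]>.08)]
    m=np.median(p,0)
    for _ in range(4):
        m=p.mean(0); nv=np.linalg.svd(p-m)[2][2]; d=abs((p-m)@nv); p=p[d<.006]
    nv*=np.sign(nv[2])
    h=np.linalg.norm(nv[:2]); dirn=nv[:2]/h   # intersection with z=zc : nv.(x-m)=0
    off=(nv[:2]@m[:2]-nv[2]*(zc-m[2]))/h
    foot=m[:2]+dirn*(off-dirn@m[:2])
    print(n,len(p),r["p"],"zmax",p[:,2].max().round(3),"dir",np.degrees(np.arctan2(dirn[1],dirn[0])).round(2),"tilt-from-horiz",np.degrees(np.arccos(nv[2])).round(1),"crease pt",foot.round(4))
k=ctrl.capture("wrist"); print(k["mount"].round(3))
E
```

```text
rim 799 ((0.5495631694793701, -0.22094976902008057), (0.25256994366645813, 0.15939174592494965), 84.96723175048828)
floor 3511 ((0.5500048995018005, -0.21989618241786957), (0.3197333812713623, 0.3997154235839844), 0.006231590639799833)
end_flap_left 503 0.84 zmax 0.122 dir -94.8 tilt-from-horiz 58.2 crease pt [ 0.5553 -0.1005]
end_flap_right 620 0.76 zmax 0.127 dir 85.19 tilt-from-horiz 67.0 crease pt [ 0.5384 -0.3398]
side_flap_near 984 0.92 zmax 0.15 dir -4.79 tilt-from-horiz 66.9 crease pt [ 0.4722 -0.2134]
side_flap_far 1727 0.58 zmax 0.142 dir 175.25 tilt-from-horiz 54.2 crease pt [ 0.622  -0.2265]
[[-0.    -0.973 -0.229  0.066]
 [ 1.    -0.     0.001 -0.   ]
 [-0.001 -0.229  0.973 -0.179]
 [ 0.     0.     0.     1.   ]]
```

```bash
cat >> h.py <<'E'
PZ=ctrl.pinch_z
CY=np.pi/2+np.radians(1.126)
cX=np.array([np.cos(CY),np.sin(CY),0]); cYv=np.array([-np.sin(CY),np.cos(CY),0])
C0=np.array([0.5336,0.2484,0])
H=C0+.1*cX+np.array([0,0,.0705])
K0=np.array([.548,-.2205,0]); KY=np.radians(-4.85)
kX=np.array([np.cos(KY),np.sin(KY),0]); kY=np.array([-np.sin(KY),np.cos(KY),0]); Z=np.array([0,0,1.])
def F(): return np.round(ctrl.read_state()["force"],1)
def T(): return round(ctrl.read_state()["time"],1)
def lidpose(th,yaw,d=0):
    R=Ro.from_rotvec(cYv*th); p=H+R.apply(-.140*cX+.049*Z); Rt=R*Ro.from_rotvec(rot(yaw))
    return p+Rt.apply([0,0,-PZ-d]),Rt.as_rotvec()
E
python3 - <<'E'
from h import *
s=ctrl.read_state(); M=Ro.from_rotvec(s["ee_rot"]).as_matrix(); print("yaw now",np.arctan2(M[1,1],M[0,1]))
for y in (CY,CY-np.pi):
  for th in(0,.3,.6,.9,1.2,1.5): 
    q=ctrl.solve_ik(*lidpose(th,y)); print("lid",round(y,2),th,None if q is None else np.round(q,2))
for y in(CY-np.pi/2,CY+np.pi/2):
  for p in(C0-.083*cX+.093*Z,C0+.1*cX+.25*Z,C0+.05*cX+.03*Z):
    q=ctrl.solve_ik(p,rot(y)); print("x",round(y,2),None if q is None else np.round(q,2))
for y in(KY+np.pi/2,KY-np.pi/2):
  for p in(K0+.03*Z,K0-.12*kX+.09*Z,K0+.12*kX+.09*Z):
    q=ctrl.solve_ik(p,rot(y)); print("k",round(y,2),None if q is None else np.round(q,2))
E
```

```text
yaw now -1.158979248957076
lid 1.59 0 [ 0.22  0.31  1.64  0.    1.19 -1.37]
lid 1.59 0.3 [ 0.41  0.38  1.49 -0.28  1.39 -1.11]
lid 1.59 0.6 [ 0.57  0.52  1.31 -0.5   1.64 -0.97]
lid 1.59 0.9 [ 0.7   0.72  1.11 -0.7   1.9  -0.92]
lid 1.59 1.2 [ 0.78  0.94  0.89 -0.92  2.13 -0.97]
lid 1.59 1.5 None
lid -1.55 0 [ 0.22  0.31  1.64 -0.    1.19  1.77]
lid -1.55 0.3 [ 0.41  0.38  1.49 -0.28  1.39  2.03]
lid -1.55 0.6 [ 0.57  0.52  1.31 -0.5   1.64  2.17]
lid -1.55 0.9 [ 0.7   0.72  1.11 -0.7   1.9   2.22]
lid -1.55 1.2 [ 0.78  0.94  0.89 -0.92  2.13  2.17]
lid -1.55 1.5 None
x 0.02 [ 0.15  0.29  1.68 -0.    1.17  0.13]
x 0.02 [ 0.44  0.31  1.33 -0.    1.51  0.42]
x 0.02 [ 0.37  0.47  1.59 -0.    1.09  0.35]
x 3.16 None
x 3.16 [ 0.44  0.31  1.33  0.    1.51 -2.72]
x 3.16 [ 0.37  0.47  1.59  0.    1.09 -2.79]
k 1.49 [-0.53  0.44  1.64  0.    1.07 -2.02]
k 1.49 [-0.64  0.13  1.89  0.    1.12 -2.12]
k 1.49 [-0.46  0.58  1.28  0.    1.28 -1.94]
k -1.66 [-0.53  0.44  1.64  0.    1.07  1.13]
k -1.66 [-0.64  0.13  1.89  0.    1.12  1.02]
k -1.66 [-0.46  0.58  1.28  0.    1.28  1.2 ]
```

```bash
python3 - <<'E'
from h import *
y0=CY-np.pi/2
ctrl.set_gripper(0.0)
p=C0-.081*cX
ctrl.move_to(p+.22*Z,rot(y0))
ctrl.line_to(p+.14*Z,rate=.2)
print(ctrl.line_to(p+.092*Z,rate=.08,f_stop=6),F(),ctrl.read_state()["position"])
z=ctrl.read_state()["position"][2]
for d in(.105,.115,.125,.135,.14):
    r=ctrl.line_to(C0-d*cX+max(z,.091)*Z,rate=.05,f_stop=20); print(d,r,F())
c=ctrl.capture("top"); W=cloud(c); print([(r["p"],np.nanmedian(W[r["region"]],0).round(3)) for r in ctrl.trace(c,"latch")][:2])
ctrl.line_to(C0-.14*cX+.22*Z,rate=.2)
c=ctrl.capture("top"); save("c",cv2.resize(c["frame"][140:280,150:470],(640,280))); W=cloud(c); print([(r["p"],np.nanmedian(W[r["region"]],0).round(3)) for r in ctrl.trace(c,"latch")][:2],T())
E
```

```text
False [0.3 0.2 0. ] [0.53531589 0.16743979 0.09193046]
0.105 False [0.1 3.1 2.1]
0.115 False [ 0.5  0.1 -0.1]
0.125 False [ 0.1 -0.3  0.3]
0.135 False [-0.3  0.8 -0.4]
0.14 False [-0.3 -0.6  0.6]
[]
[(0.5, array([0.536, 0.081, 0.051])), (0.5, array([ 0.56 , -0.084,  0.097]))] 10.0
```

View pics/c.png

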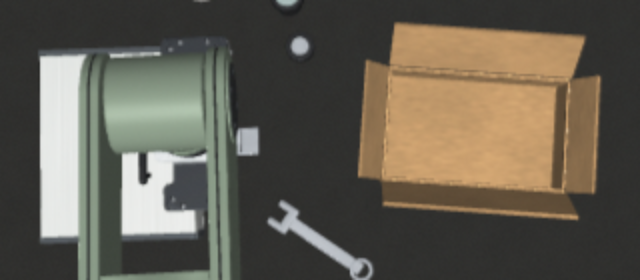

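Latch is folded open (lever plate at crop pixel 248,141; median y=0.081, z≈0.05). Now the lid.

```bash
python3 - <<'E'
from h import *
ctrl.set_gripper(.045)
p,r=lidpose(0,CY,.09); ctrl.move_to(p,r)
p,r=lidpose(0,CY); print(ctrl.line_to(p,r,rate=.15,f_stop=8),F())
ctrl.set_gripper(0,30); print("op",ctrl.read_state()["opening"],F())
for th in np.arange(.15,1.06,.15):
    p,r=lidpose(th,CY); hit=ctrl.line_to(p,r,rate=.1,f_stop=35); s=ctrl.read_state(); print(round(th,2),hit,F(),round(s["opening"],4))
    if hit: break
print(T())
E
```

```text
False [0.5 0.6 0.4]
op 0.010509734789687001 [-0.5 -1.5  1.6]
0.15 False [-0.6 -3.5  2.2] 0.0101
0.3 False [ 0.1 -3.4  3.6] 0.0099
0.45 False [-0.1 -2.6  3.8] 0.0103
0.6 False [-1.  -3.   5.5] 0.0102
0.75 False [ 0.4 -2.8  5.6] 0.01
0.9 False [ 0.1 -1.   5.2] 0.0106
1.05 False [-0.  -1.   4.9] 0.0099
16.1
```

```bash
python3 - <<'E'
from h import *
ctrl.set_gripper(.05)
p,r=lidpose(1.05,CY,.09); ctrl.line_to(p,r,rate=.2)
p[2]=max(p[2],.42); ctrl.line_to(p,r,rate=.3)
ctrl.set_gripper(0)
y0=CY-np.pi/2
e=lambda th,off:H-.2*np.cos(th)*cX+.2*np.sin(th)*Z-off*cX
ctrl.move_to(H-.15*cX+.36*Z,rot(y0))
c=ctrl.capture("top"); W=cloud(c); tr=ctrl.trace(c,"lid")
ctrl.line_to(e(1.05,.045)-.05*Z,rate=.2)
for th in(1.1,1.2,1.3,1.4,1.5,1.57):
    h=ctrl.line_to(e(th,.010)-.045*Z,rate=.12,f_stop=20); print(round(th,2),h,F())
h=ctrl.line_to(H+(.195*np.tan(.16)-.008)*cX+.155*Z,rate=.1,f_stop=20); print(h,F())
q=ctrl.read_state()["position"]
ctrl.line_to(q-.06*cX,rate=.2); ctrl.line_to(q-.15*cX+.16*Z,rate=.3); ctrl.move_to(np.array([.35,-.1,.4]),rot(np.pi-.3))
c=ctrl.capture("top"); W=cloud(c)
for n in("lid","test_block","anvil1"):
    for t in ctrl.trace(c,n): print(n,round(t["p"],2),np.round(t["location"]),np.nanmedian(W[t["region"]],0).round(3),np.nanpercentile(W[t["region"]],95,axis=0).round(3))
s=ctrl.capture("side")
for t in ctrl.trace(s,"anvil1"): print("s",round(t["p"],2),np.round(t["location"]))
save("d",np.vstack([cv2.resize(c["frame"][140:280,150:470],(640,280)),cv2.resize(s["frame"][150:,150:500],(640,300))]));print(T())
E
```

```text
1.1 False [ 0.9 -0.2 -0.5]
1.2 False [ 0.4  0.5 -0.4]
1.3 False [ 0.4 -0.5  0.6]
1.4 False [-0.1  0.7 -0. ]
1.5 False [ 0.5 -0.2 -0.5]
1.57 False [-0.1 -0.3 -0.2]
False [-0.7 -0.7  0.1]Traceback (most recent call last):
  File "<stdin>", line 15, in <module>
plant.PlanningError: the arm cannot take that pose within its joint ranges
```

```bash
cat >> h.py <<'E'
def look(name=None):
    c=ctrl.capture("top"); W=cloud(c)
    for n in("lid","test_block","anvil1"):
        for t in ctrl.trace(c,n): print(n,round(t["p"],2),np.round(t["location"]),np.nanmedian(W[t["region"]],0).round(3),np.nanpercentile(W[t["region"]],95,axis=0).round(3))
    s=ctrl.capture("side")
    for t in ctrl.trace(s,"anvil1"): print("s",round(t["p"],2),np.round(t["location"]))
    if name: save(name,np.vstack([cv2.resize(c["frame"][140:280,150:470],(640,280)),cv2.resize(s["frame"][150:,150:500],(640,300))]))
    print(T())
E
python3 - <<'E'
from h import *
print(ctrl.read_state()["position"],F())
q=ctrl.read_state()["position"]
if q[1]>.2: ctrl.line_to(q-.15*cX+.1*Z,rate=.3)
ctrl.move_to(np.array([.35,-.15,.35]),rot(np.pi/2+KY))
look("d")
E
```

```text
[0.53346656 0.22417881 0.38409322] [ 0.1  0.2 -1.2]
lid 0.56 [140. 209.] [0.53  0.377 0.192] [0.642 0.4   0.265]
lid 0.22 [389. 238.] [ 0.455 -0.211  0.116] [ 0.474 -0.105  0.144]
test_block 0.84 [232. 212.] [0.531 0.193 0.023] [0.558 0.22  0.027]
anvil1 0.97 [203. 237.] [0.461 0.27  0.02 ] [0.488 0.299 0.066]
anvil1 0.81 [236. 243.] [0.462 0.189 0.02 ] [0.485 0.216 0.065]
anvil1 0.72 [142. 208.] [0.531 0.377 0.192] [0.643 0.399 0.265]
s 0.45 [371. 270.]
28.4
```

View pics/d.png

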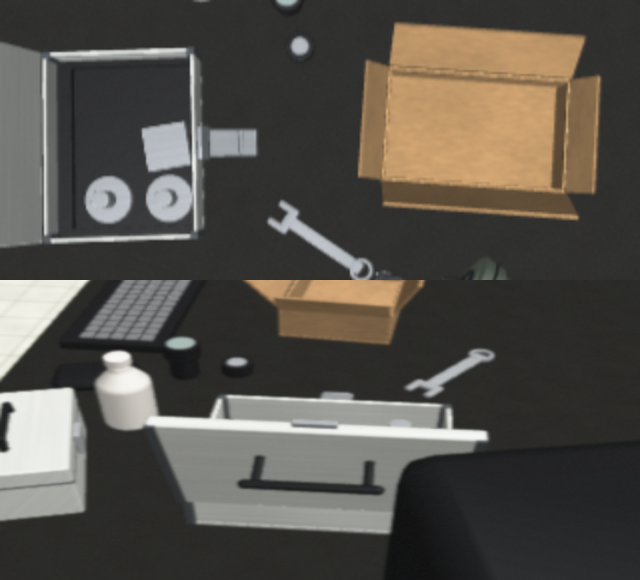

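Lid stands open (~1.75 rad); two anvils show at crop (107,200) and (168,198), the test block at (167,146).

```bash
cat >> h.py <<'E'
def anvils():
    out=[]
    c=ctrl.capture("top"); W=cloud(c)
    for t in ctrl.trace(c,"anvil1"):
        q=W[t["region"]]; q=q[(q[:,2]>.057)&(q[:,2]<.075)]
        m=np.nanmedian(W[t["region"]],0)
        if t["p"]>.3 and len(q)>5 and m[2]<.07 and t["region"].sum()<2500:
            rc=cv2.minEnclosingCircle(q[:,:2].astype(np.float32)); a=(q.min(0)+q.max(0))/2
            if not any(np.linalg.norm(a[:2]-b[:2])<.03 for b in out): out.append(a); print("anvil p%.2f"%t["p"],len(q),a.round(4),"circ",np.round(rc[0],4),round(rc[1],4),"disc",m.round(3))
    return out
def pick(a,yaw):
    a=np.array([a[0],a[1],0])
    ctrl.set_gripper(.048)
    ctrl.move_to(a+.25*Z,rot(yaw)); ctrl.line_to(a+.10*Z,rate=.25)
    print("down",ctrl.line_to(a+.031*Z,rate=.12,f_stop=12),F())
    ctrl.set_gripper(0,40); print("op",ctrl.read_state()["opening"])
    ctrl.line_to(a+.06*Z,rate=.1); ctrl.line_to(a+.26*Z,rate=.25); print("lift op",ctrl.read_state()["opening"],F())
def place(kx,ky):
    p=K0+kx*kX+ky*kY; yaw=KY+np.pi/2
    ctrl.move_to(p+.26*Z,rot(yaw)); print("held",ctrl.read_state()["opening"]); ctrl.line_to(p+.06*Z,rate=.2)
    print("touch",ctrl.line_to(p+.027*Z,rate=.04,f_stop=6),F(),ctrl.read_state()["position"])
    ctrl.set_gripper(.048); ctrl.line_to(p+.10*Z,rate=.15); ctrl.line_to(p+.25*Z,rate=.3); print(T())
E
python3 - <<'E'
from h import *
A=anvils()
a=max(A,key=lambda v:v[1]); pick(a,3.0); place(0,-.04)
ctrl.move_to(np.array([.35,-.15,.35]),rot(np.pi/2+KY))
A=anvils(); look("e")
E
```

```text
anvil p0.66 68 [0.4627 0.1906 0.0639] circ [0.462  0.1909] 0.0119 disc [0.463 0.188 0.02 ]
anvil p0.58 66 [0.4613 0.2734 0.0636] circ [0.4614 0.2741] 0.0115 disc [0.461 0.27  0.019]
down False [0.  0.1 0.4]
op 0.023162080877461508
lift op 0.02340849079922951 [-0.7  0.8 -5.5]
held 0.023358338416895812
touch True [ 0.4 -0.6  4.4] [ 0.54408427 -0.25998053  0.03028519]
40.0
anvil p0.92 72 [0.4628 0.1771 0.0649] circ [0.466  0.1768] 0.0261 disc [0.463 0.188 0.02 ]
anvil p0.57 61 [ 0.5446 -0.2587  0.0645] circ [ 0.5438 -0.2588] 0.0115 disc [ 0.543 -0.255  0.019]
lid 0.82 [143. 208.] [0.529 0.377 0.192] [0.643 0.401 0.265]
test_block 0.84 [233. 209.] [0.533 0.194 0.023] [0.558 0.221 0.028]
anvil1 0.73 [234. 239.] [0.463 0.188 0.019] [0.49  0.218 0.066]
anvil1 0.64 [402. 204.] [ 0.542 -0.254  0.019] [ 0.566 -0.233  0.065]
anvil1 0.2 [262. 210.] [0.535 0.106 0.031] [0.551 0.129 0.042]
s 0.86 [343. 156.]
s 0.62 [310. 294.]
s 0.23 [336. 247.]
41.4
```

View pics/e.png

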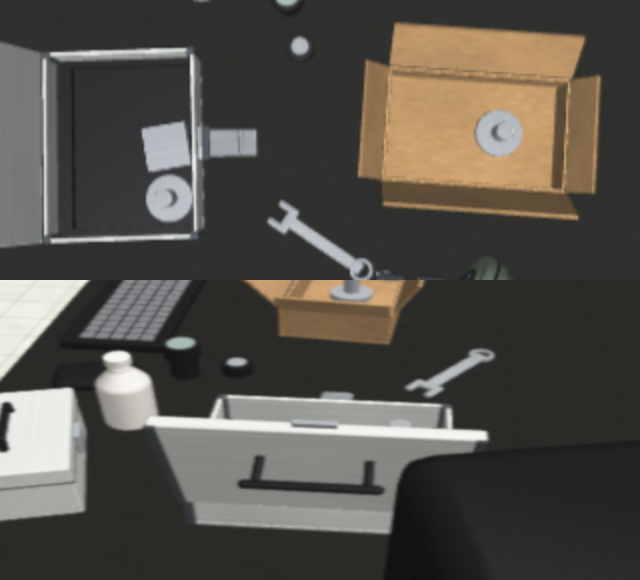

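First anvil stands in the carton (crop 499,133), the second is still at (168,198).

```bash
sed -i 's|a=(q.min(0)+q.max(0))/2|a=np.median(q,0)|' h.py; python3 - <<'E'
from h import *
A=anvils()
a=max(A,key=lambda v:v[1]); pick(a,3.0); place(0,.04)
ctrl.move_to(np.array([.35,-.15,.35]),rot(np.pi/2+KY))
A=anvils(); look("f")
E
```

```text
anvil p0.63 60 [ 0.5447 -0.2585  0.0637] circ [ 0.5456 -0.2591] 0.0114 disc [ 0.544 -0.254  0.018]
down False [0.6 0.  0.3]
op 0.023105070575273844
lift op 0.02304415935228349 [ 0.4  0.9 -5.2]
held 0.023447777107424447
touch True [ 0.5 -0.3  3.4] [ 0.55082943 -0.18035622  0.03102046]
56.6
anvil p0.75 74 [0.4626 0.1895 0.0646] circ [0.4587 0.1771] 0.0266 disc [0.463 0.188 0.019]
anvil p0.60 63 [ 0.5133 -0.1661  0.0636] circ [ 0.5143 -0.1665] 0.0118 disc [ 0.513 -0.165  0.018]
lid 0.79 [142. 207.] [0.529 0.377 0.192] [0.642 0.4   0.265]
test_block 0.89 [233. 214.] [0.533 0.194 0.023] [0.558 0.221 0.027]
test_block 0.38 [443. 205.] [ 0.535 -0.353  0.098] [ 0.602 -0.34   0.121]
anvil1 0.93 [235. 238.] [0.463 0.188 0.02 ] [0.487 0.217 0.067]
anvil1 0.79 [365. 218.] [ 0.513 -0.163  0.019] [ 0.537 -0.141  0.065]
anvil1 0.64 [308. 258.] [ 0.403 -0.009  0.007] [0.446 0.043 0.011]
anvil1 0.44 [235. 209.] [0.533 0.194 0.023] [0.559 0.221 0.027]
s 0.59 [369. 268.]
s 0.4 [351. 162.]
57.9
```

View pics/f.png

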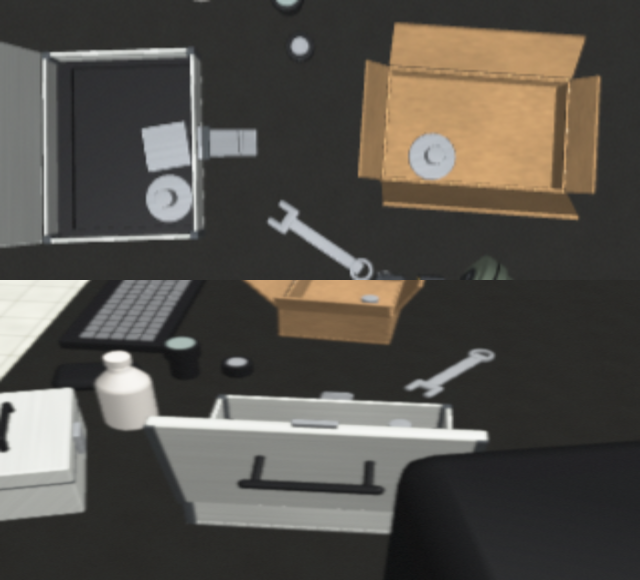

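The network missed the case anvil, so the carton one was re-picked. It was then knocked to crop (432,156), still upright inside the carton. Now the real second one, selecting only anvils with y>0.

```bash
python3 - <<'E'
from h import *
A=[a for a in anvils() if a[1]>0]
a=A[0] if A else np.array([.4627,.1905,0]); print(a); pick(a,3.0); place(.01,-.04)
ctrl.move_to(np.array([.35,-.15,.35]),rot(np.pi/2+KY))
A=anvils(); look("g")
E
```

```text
anvil p0.90 69 [0.4627 0.1913 0.065 ] circ [0.4621 0.1907] 0.0119 disc [0.463 0.189 0.02 ]
anvil p0.57 63 [ 0.5133 -0.1659  0.063 ] circ [ 0.5141 -0.1667] 0.012 disc [ 0.513 -0.166  0.018]
[0.46271832 0.19130656 0.06499684]
down False [-0.  -0.8  1.5]
op 0.023136852346302875
lift op 0.023516629248929256 [-0.7  0.1 -5.5]
held 0.02358590105288409
touch True [-0.1 -0.9  3.3] [ 0.55399084 -0.26084288  0.03008452]
68.4
anvil p0.62 64 [ 0.5131 -0.1658  0.0634] circ [ 0.514  -0.1666] 0.0118 disc [ 0.513 -0.163  0.019]
anvil p0.55 66 [ 0.554  -0.2592  0.0635] circ [ 0.5542 -0.2599] 0.0119 disc [ 0.553 -0.256  0.019]
lid 0.82 [142. 209.] [0.53  0.377 0.191] [0.643 0.401 0.265]
test_block 0.78 [233. 211.] [0.533 0.194 0.023] [0.56  0.221 0.028]
anvil1 0.88 [366. 216.] [ 0.514 -0.165  0.019] [ 0.54  -0.143  0.065]
anvil1 0.75 [397. 204.] [ 0.552 -0.256  0.019] [ 0.58  -0.234  0.065]
anvil1 0.44 [390. 163.] [ 0.645 -0.228  0.108] [ 0.668 -0.121  0.134]
s 0.7 [342. 156.]
s 0.23 [348. 115.]
69.8
```

View pics/g.png

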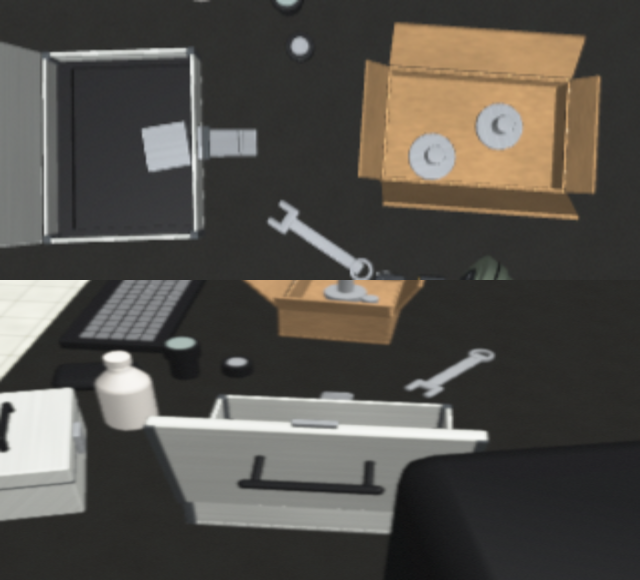

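Both anvils stand upright in the carton (crop 432,156 and 499,126) and only the block is left in the case. Folding the end flaps.

```bash
cat >> h.py <<'E'
def fold(u,dist,zc,r,yaw,phi0):
    P=K0-dist*u+zc*Z
    def tip(phi,d): return P+r*(np.cos(phi)*u+np.sin(phi)*Z)+d*(-np.sin(phi)*u+np.cos(phi)*Z)
    s=tip(phi0,.045); s[2]=tip(phi0,.010)[2]
    a=s.copy(); a[2]=.26
    ctrl.move_to(a,rot(yaw)); ctrl.line_to(s,rate=.2); log=[]
    for phi in np.append(np.arange(phi0,.15,-.2),[.1,0]):
        h=ctrl.line_to(tip(phi,.002+.008*np.sin(phi)),rate=.1,f_stop=12); log.append((round(phi,2),bool(h),list(F())))
        if h: break
    print(log[-3:]); q=ctrl.read_state()["position"]; print("end z",q[2].round(4)); q[2]=.26; ctrl.line_to(q,rate=.25)
def flaps(name):
    c=ctrl.capture("top"); W=cloud(c)
    q=W[(abs(W[...,0]-.55)<.16)&(abs(W[...,1]+.22)<.2)]-K0; q=np.stack([q@kX,q@kY,q[:,2]],1)
    for n,m in(("left",(abs(q[:,0])<.06)&(q[:,1]>.075)&(q[:,1]<.115)),("right",(abs(q[:,0])<.06)&(q[:,1]<-.075)&(q[:,1]>-.115)),("near",(abs(q[:,1])<.1)&(q[:,0]<-.015)&(q[:,0]>-.06)),("far",(abs(q[:,1])<.1)&(q[:,0]>.015)&(q[:,0]<.06))):
        print(n,np.nanpercentile(q[m][:,2],[5,50,95]).round(4))
    save(name,cv2.resize(c["frame"][140:280,150:470],(640,280))); print(T())
E
python3 - <<'E'
from h import *
ctrl.set_gripper(0)
fold(-kY,.12,.0705,.042,KY,2.15)
fold(kY,.12,.0705,.042,KY,2.05)
ctrl.move_to(np.array([.33,-.15,.35]),rot(np.pi/2+KY))
flaps("i")
E
```

```text
[(np.float64(0.35), False, [np.float64(-0.5), np.float64(0.2), np.float64(0.8)]), (np.float64(0.1), False, [np.float64(0.1), np.float64(0.1), np.float64(0.6)]), (np.float64(0.0), False, [np.float64(-2.6), np.float64(1.9), np.float64(8.7)])]
end z 0.0746
[(np.float64(0.25), False, [np.float64(-0.7), np.float64(-1.0), np.float64(0.4)]), (np.float64(0.1), False, [np.float64(-0.6), np.float64(-0.5), np.float64(-0.9)]), (np.float64(0.0), False, [np.float64(-2.6), np.float64(1.1), np.float64(7.1)])]
end z 0.0747
left [0.0705 0.0744 0.0787]
right [0.0054 0.0741 0.0781]
near [0.0005 0.0174 0.0772]
far [0.0001 0.0094 0.0771]
85.0
```

View pics/i.png

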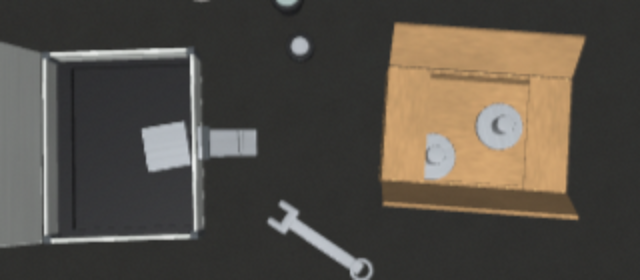

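Both end flaps lie flat (z≈0.074, crop x≈400 and 548), anvils untouched. Now the side flaps.

```bash
python3 - <<'E'
from h import *
fold(kX,.075,.0755,.060,KY+np.pi/2,2.05)
fold(-kX,.075,.0755,.060,KY+np.pi/2,2.25)
ctrl.move_to(np.array([.33,-.15,.35]),rot(np.pi/2+KY))
flaps("j")
E
```

```text
[(np.float64(0.25), False, [np.float64(-0.5), np.float64(0.4), np.float64(0.3)]), (np.float64(0.1), False, [np.float64(-0.2), np.float64(-0.2), np.float64(0.3)]), (np.float64(0.0), False, [np.float64(-2.2), np.float64(0.5), np.float64(9.1)])]
end z 0.0797
[(np.float64(0.25), False, [np.float64(0.7), np.float64(0.7), np.float64(0.6)]), (np.float64(0.1), False, [np.float64(-0.1), np.float64(0.0), np.float64(0.3)]), (np.float64(0.0), False, [np.float64(-0.4), np.float64(0.6), np.float64(6.7)])]
end z 0.0797
left [0.075  0.0792 0.0833]
right [0.075  0.0793 0.0834]
near [0.075  0.0794 0.0834]
far [0.0753 0.0792 0.0834]
97.9
```

View pics/j.png

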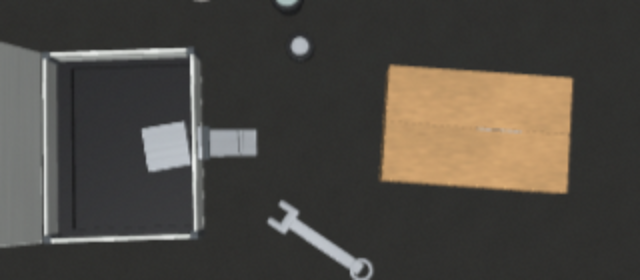

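The carton is closed flat (seam along crop row 130), the lid is upright, and the block is still in the case.

```bash
python3 -c "
from plant import ctrl
print(ctrl.hand_in())"
```

```text
the job is handed in; nothing more can be done
None
```

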